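# Set out the weight tins and hold up the heaviest

### The arm

A 7-joint arm with a two-finger parallel gripper is mounted at the origin on the work surface. World frame = base frame: x ahead of the robot, y to its left, z up, the work surface at z = 0. Lengths are in m, angles in rad, forces in N, time in s.
With the tool pointing down it reaches from about 0.4 to 0.85 m from the base axis. Payload 4.5 kg.
Tool frame: the origin (TCP) lies on the centre line of the jaws, within the pads' length; the fingertips stand r.tcp_to_tips ahead of it and the grasp point (between the pads) lies 11 mm behind it (r.tcp_to_tips is the distance from the TCP to the fingertips, in m); y points along the fingers, x is the direction in which the jaws open and shut, and the axes are right-handed (so a half turn about y gives the same grasp; the last joint's range is limited). The gripper opens to 88 mm and grips with 3 to 60 N. Pads are 18 mm wide; open, the fingers measure 123 mm over their backs; the gripper's body (75 mm by 187 mm) begins 45 mm behind the grasp point.
Start: joints at [1.19, 0.689, -0.195, 1.565, 0.157, 0.902, -0.215], TCP at [0.252, -0.572, 0.247] pointing down, gripper open.
Joint ranges: [-3.01, 3.01], [-0.46, 2.08], [-1.47, 1.51], [0.13, 2.56], [-1, 4.14], [0.04, 2.09], [-2.66, 2.66]. Speed limits (rad/s): [2.57, 2.57, 3.14, 3.14, 3.14, 3.14, 3.14].

### API

Orientations are given as a unit quaternion [x, y, z, w].
In Python, from plant import r gives the robot as it stands. The module is installed in compiled form; this text tells all that it offers.
- The arm moves only by the shell command python3 -m inch 'ROWS' [OPENING] [FORCE]. ROWS is text: rows parted by semicolons, each of 4 numbers parted by spaces: the shift along the tool's x, y, z in mm, then the turn about the tool's y in degrees. In form: x y z spin; .... A call has 1 to 10 rows; each row is the pose to reach, as a shift and turn from the pose commanded when the call began, along the tool's axes at that moment; what a row does not reach only later rows make up. A row lasts 1/10 s, in which the tool goes at most 50 mm and 8.59 degrees, less where a joint would pass 70% of its speed; a pose out of reach is approached as far as the arm can. A call with a gripper value outside its range is refused whole. OPENING is the gripper command: -1 is shut, 1 is fully open, values between are in proportion, set as the call begins (- or left out, the last holds). The fingers move at their own pace and stop on an object; FORCE is the grip in N (left out, the last holds). Time passes only in rows, so rows that repeat a pose let the fingers close. It gives the time, the measured TCP pose, the force and the opening at its end, in the units of the state.
- r.get_state(): the state, without advancing time (a new reading comes with each control period).
- r.snapshot(name): name is "side" or "top"; returns a dict with "frame" (480x640x3 uint8, red, green, blue), "intrinsics" (3x3 intrinsics, pixels), "dist_coeffs" ([k1, k2, p1, p2, k3] as OpenCV has them; the pictures are not rectified), "R" (3x3) and "t" (3): a world point X has camera coordinates R X + t. Camera axes: x right, y down, z forward; pixel columns grow to the right and rows downward; lengths in m; the calibration is good to about 2 mm. A picture is of the moment at which its call begins. There is no depth.
- r.finish_job(): hands the job in, once; it reports no verdict.
Trained networks look in the newest picture that a camera, given by its name, has taken for a name from the list of things; names that differ only in an ending like _2 or _b are one class to them, and where a whole thing is asked for, a point or a joint stands for the part that bears it (a point fixed in the world has none). Each returns a list of dicts, best first, with "p" (0 to 1); they miss things now and then, are a little off and sometimes report something else, mostly with a low value. They report only what shows in the picture. A call takes as long as a camera call. They do not tell look-alikes from the thing itself.
- r.trace(camera, name): "region" (480x640 bool, what is visible of it) and "centre" ([row, column] in pixels, amid what is visible of it).
- r.tip_of(camera, name): "centre" ([row, column] in pixels: a listed point, or the origin of a listed thing).
The state is a dict: "clock": time; "q": joint angles; "qd": joint speeds; "joint_torque": joint torques, N m; "tool_pos": TCP position; "eef_rot": TCP orientation; "contact_force": force on the tool from outside, world axes, zero at the start; "moment": the same for the moment, N m; "opening": opening from 0.0 (shut) to 1.0 (fully open).
Only numpy, scipy, OpenCV 4.12 (cv2) and the standard library are available. Lean on these libraries where they do the work, as an engineer would, in place of code of your own. Each camera call takes 0.05 s, during which the arm holds its last target.

### The job

Set the three closed tins upright on the tray, one in the middle of each blue circle (any tin on any circle), feeling how heavy each is as you carry it, and let go of them. When all three stand there, grasp the heaviest tin again, lift it at least 15 cm above the bench and finish while still holding it up there, upright and still, with the other two left standing on their circles. Do not tip any tin over, and leave the wash bottle, tube rack and pipette stand where they are.

Things in the scene. Friction and masses are not known exactly. Their poses are not given: they have to be found in the camera images.
- tin_1_center (a point): One of three identical closed tins: aluminium, blue painted lid; 58 mm in diameter (lid, the top 14 mm: 60 mm), 70 mm tall, starts upright on the bench. This point: its centre, 35 mm above its underside; z is its upward axis. A brass weight is hidden in each: one tin weighs 0.56 to 0.66 kg in all, the others 0.2 to 0.37 kg; which is which varies, whatever its name or place.
- tin_2_center (a point): One of three identical closed tins: aluminium, blue painted lid; 58 mm in diameter (lid, the top 14 mm: 60 mm), 70 mm tall, starts upright on the bench. This point: its centre, 35 mm above its underside; z is its upward axis. A brass weight is hidden in each: one tin weighs 0.56 to 0.66 kg in all, the others 0.2 to 0.37 kg; which is which varies, whatever its name or place.
- tin_3_center (a point): One of three identical closed tins: aluminium, blue painted lid; 58 mm in diameter (lid, the top 14 mm: 60 mm), 70 mm tall, starts upright on the bench. This point: its centre, 35 mm above its underside; z is its upward axis. A brass weight is hidden in each: one tin weighs 0.56 to 0.66 kg in all, the others 0.2 to 0.37 kg; which is which varies, whatever its name or place.
- tray: White tray fixed to the bench, 135 x 320 mm, floor 6 mm thick, rim 12 mm high over the bench; origin at the centre of its underside, y along its length (the row of three circles, 97 mm apart), z up.
- circle_1 (a point): Centre of the first (+y end of the tray) blue circle on the tray, on the tray's upper face, where a tin's underside comes to rest (6 mm above the bench). The blue ring is 78 mm across outside, 68 mm inside.
- circle_2 (a point): Centre of the middle blue circle on the tray, on the tray's upper face, where a tin's underside comes to rest (6 mm above the bench). The blue ring is 78 mm across outside, 68 mm inside.
- circle_3 (a point): Centre of the last (-y end of the tray) blue circle on the tray, on the tray's upper face, where a tin's underside comes to rest (6 mm above the bench). The blue ring is 78 mm across outside, 68 mm inside.
- wash_bottle: Bystander: white plastic bottle with a red cap, 60 mm in diameter, 150 mm tall; origin at the centre of its underside.
- tube_rack: Bystander: purple tube rack, 75 x 150 x 40 mm, tubes up to 52 mm high; origin at the centre of its underside, y along its length.
- pipette_stand: Bystander: white round stand with four hanging pipettes, foot and carousel about 150 mm across, 296 mm tall; origin at the centre of its underside.
Things that resemble listed ones, but are neither listed nor needed, are in the scene too. Leave any orange look-alike of the part that bears tin_3_center alone.

How it is judged:
On the way:
1. all three tins stand upright and let go on the tray, one on each blue circle (centre within 12 mm) ((horizontal distance between tin_1_center and circle_1 below 0.012 m or horizontal distance between tin_1_center and circle_2 below 0.012 m or horizontal distance between tin_1_center and circle_3 below 0.012 m) and height (world z) of tin_1_center between 0.037 and 0.047 m and angle between each of tin_1_center, tin_2_center, tin_3_center's own z axis and vertical below 0.1 rad and linear speed of each of tin_1, tin_2, tin_3 below 0.02 m/s and contact force between each of tin_1, tin_2, tin_3 and the fingers below 0.1 N and (horizontal distance between tin_2_center and circle_1 below 0.012 m or horizontal distance between tin_2_center and circle_2 below 0.012 m or horizontal distance between tin_2_center and circle_3 below 0.012 m) and height (world z) of tin_2_center between 0.037 and 0.047 m and (horizontal distance between tin_3_center and circle_1 below 0.012 m or horizontal distance between tin_3_center and circle_2 below 0.012 m or horizontal distance between tin_3_center and circle_3 below 0.012 m) and height (world z) of tin_3_center between 0.037 and 0.047 m), for 0.2 s.
At the end, for the whole second after the job is handed in: The heaviest tin is gripped, held still (under 3 cm/s) and within 0.3 rad of upright by the fingers alone, its centre over 0.18 m above the bench; the other two, both light by their pressure on the tray, stand upright and let go within 12 mm of circle centres ((((height (world z) of tin_1_center above 0.18 m and angle between tin_1_center's own z axis and vertical below 0.3 rad and linear speed of tin_1 below 0.03 m/s and contact force between tin_1 and the fingers above 2 N and contact force between tin_1 and tray below 0.1 N and contact force between tin_1 and wash_bottle below 0.1 N and contact force between tin_1 and tube_rack below 0.1 N and contact force between tin_1 and pipette_stand below 0.1 N and contact force between tin_1 and tin_2 below 0.1 N and contact force between tin_1 and tin_3 below 0.1 N) and (((horizontal distance between tin_2_center and circle_1 below 0.012 m or horizontal distance between tin_2_center and circle_2 below 0.012 m or horizontal distance between tin_2_center and circle_3 below 0.012 m) and height (world z) of tin_2_center between 0.037 and 0.047 m and angle between tin_2_center's own z axis and vertical below 0.1 rad and linear speed of tin_2 below 0.02 m/s and contact force between tin_2 and the fingers below 0.1 N) and contact force between tin_2 and tray between 0.8 and 4.5 N) and (((horizontal distance between tin_3_center and circle_1 below 0.012 m or horizontal distance between tin_3_center and circle_2 below 0.012 m or horizontal distance between tin_3_center and circle_3 below 0.012 m) and height (world z) of tin_3_center between 0.037 and 0.047 m and angle between tin_3_center's own z axis and vertical below 0.1 rad and linear speed of tin_3 below 0.02 m/s and contact force between tin_3 and the fingers below 0.1 N) and contact force between tin_3 and tray between 0.8 and 4.5 N)) or ((height (world z) of tin_2_center above 0.18 m and angle between tin_2_center's own z axis and vertical below 0.3 rad and linear speed of tin_2 below 0.03 m/s and contact force between tin_2 and the fingers above 2 N and contact force between tin_2 and tray below 0.1 N and contact force between tin_2 and wash_bottle below 0.1 N and contact force between tin_2 and tube_rack below 0.1 N and contact force between tin_2 and pipette_stand below 0.1 N and contact force between tin_2 and tin_1 below 0.1 N and contact force between tin_2 and tin_3 below 0.1 N) and (((horizontal distance between tin_1_center and circle_1 below 0.012 m or horizontal distance between tin_1_center and circle_2 below 0.012 m or horizontal distance between tin_1_center and circle_3 below 0.012 m) and height (world z) of tin_1_center between 0.037 and 0.047 m and angle between tin_1_center's own z axis and vertical below 0.1 rad and linear speed of tin_1 below 0.02 m/s and contact force between tin_1 and the fingers below 0.1 N) and contact force between tin_1 and tray between 0.8 and 4.5 N) and (((horizontal distance between tin_3_center and circle_1 below 0.012 m or horizontal distance between tin_3_center and circle_2 below 0.012 m or horizontal distance between tin_3_center and circle_3 below 0.012 m) and height (world z) of tin_3_center between 0.037 and 0.047 m and angle between tin_3_center's own z axis and vertical below 0.1 rad and linear speed of tin_3 below 0.02 m/s and contact force between tin_3 and the fingers below 0.1 N) and contact force between tin_3 and tray between 0.8 and 4.5 N)) or ((height (world z) of tin_3_center above 0.18 m and angle between tin_3_center's own z axis and vertical below 0.3 rad and linear speed of tin_3 below 0.03 m/s and contact force between tin_3 and the fingers above 2 N and contact force between tin_3 and tray below 0.1 N and contact force between tin_3 and wash_bottle below 0.1 N and contact force between tin_3 and tube_rack below 0.1 N and contact force between tin_3 and pipette_stand below 0.1 N and contact force between tin_3 and tin_1 below 0.1 N and contact force between tin_3 and tin_2 below 0.1 N) and (((horizontal distance between tin_1_center and circle_1 below 0.012 m or horizontal distance between tin_1_center and circle_2 below 0.012 m or horizontal distance between tin_1_center and circle_3 below 0.012 m) and height (world z) of tin_1_center between 0.037 and 0.047 m and angle between tin_1_center's own z axis and vertical below 0.1 rad and linear speed of tin_1 below 0.02 m/s and contact force between tin_1 and the fingers below 0.1 N) and contact force between tin_1 and tray between 0.8 and 4.5 N) and (((horizontal distance between tin_2_center and circle_1 below 0.012 m or horizontal distance between tin_2_center and circle_2 below 0.012 m or horizontal distance between tin_2_center and circle_3 below 0.012 m) and height (world z) of tin_2_center between 0.037 and 0.047 m and angle between tin_2_center's own z axis and vertical below 0.1 rad and linear speed of tin_2 below 0.02 m/s and contact force between tin_2 and the fingers below 0.1 N) and contact force between tin_2 and tray between 0.8 and 4.5 N)))); the arm keeps its last pose, push and grip.
It fails at once if a tin is tipped over (more than 0.7 rad) (angle between any of tin_1_center, tin_2_center, tin_3_center's own z axis and vertical above 0.7 rad).
It fails at once if a bystander is moved more than 3 cm (distance of any of wash_bottle, tube_rack, pipette_stand from where it was at the start of the episode above 0.03 m).
It also fails if it takes over 72 s, if anything falls off the work surface, if the arm or the gripper's body presses on something with over 40 N, if the wrist force passes 120 N, or if a joint passes its speed limit or range.

## Working session

There is one attempt and no reset: what is moved stays moved. The work goes in short steps, Python scripts to look and compute and a shell command to move; the robot and the scene stay as the last step left them, time stands still between calls to the robot, and variables do not carry over. Pictures are saved under pics/ and viewed, and the job is handed in when it is done.

```bash
mkdir -p pics; ls; python3 - <<'E'
from plant import r
import cv2,numpy as np
s=r.get_state()
for k in s: print(k,np.round(s[k],4))
print(r.tcp_to_tips)
for c in("top","side"):
    d=r.snapshot(c); cv2.imwrite(f"pics/{c}0.png",d["frame"][:,:,::-1])
    print(c,d["intrinsics"],d["dist_coeffs"],d["R"],d["t"])
    for n in("tin_1_center","circle_1","tray","wash_bottle","tube_rack","pipette_stand"):
        print(n,[(round(x["p"],2),np.round(x["centre"],1)) for x in r.tip_of(c,n)])
print(r.get_state()["clock"])
E
```

```text
pics
clock 0.0
q [ 1.1898  0.69   -0.1945  1.5663  0.1573  0.9025 -0.2151]
qd [ 0.0003  0.0002 -0.0007 -0.0004 -0.0008  0.0007 -0.0016]
joint_torque [-5.00000e-04 -5.27565e+01 -1.26730e+00 -1.53425e+01 -5.27000e-02
  6.60000e-03  2.00000e-04]
tool_pos [ 0.2516 -0.5715  0.2459]
eef_rot [-0.5919  0.3869 -0.3857  0.5926]
contact_force [ 0.3134  0.2552 -0.453 ]
moment [0.0208 0.0101 0.0565]
opening 0.9976
0.008
top [[609.78155985   0.         313.95814288]
 [  0.         609.78155985 241.36064332]
 [  0.           0.           1.        ]] [-0.00023026  0.          0.          0.          0.        ] [[ 0.0218518  -0.99967293 -0.0132869 ]
 [-0.98266427 -0.0190289  -0.18441482]
 [ 0.18410167  0.01708636 -0.98275869]] [-0.12216516  0.60385458  1.40552079]
tin_1_center [(0.95, array([280. , 127.4]))]
circle_1 [(0.94, array([263.5, 331.9])), (0.86, array([266. , 371.8])), (0.69, array([258.9, 292.1]))]
tray [(0.96, array([264.6, 330.4]))]
wash_bottle [(0.6, array([181.2, 170.8]))]
tube_rack [(0.75, array([171.8, 252.5])), (0.69, array([258. , 290.8]))]
pipette_stand [(0.61, array([348.5, 505.2]))]
side [[485.32127603   0.         323.86469192]
 [  0.         485.32127603 235.83658038]
 [  0.           0.           1.        ]] [-0.08061301  0.          0.          0.          0.        ] [[-0.9633068  -0.26837136 -0.00410019]
 [-0.18125487  0.66172104 -0.72751078]
 [ 0.19795624 -0.70007291 -0.686084  ]] [0.54940086 0.24371472 1.18822587]
tin_1_center [(0.64, array([400.7, 311.6])), (0.28, array([227.6, 352.6]))]
circle_1 [(0.79, array([229.4, 350.9])), (0.73, array([247.3, 348.3]))]
tray [(0.79, array([246.4, 345. ])), (0.61, array([245.5, 345.2]))]
wash_bottle [(0.9, array([348. , 222.3]))]
tube_rack [(0.63, array([290.6, 239.9])), (0.44, array([398. , 313.2]))]
pipette_stand [(0.6, array([173.7, 430.3]))]
0.7
```

View pics/top0.png

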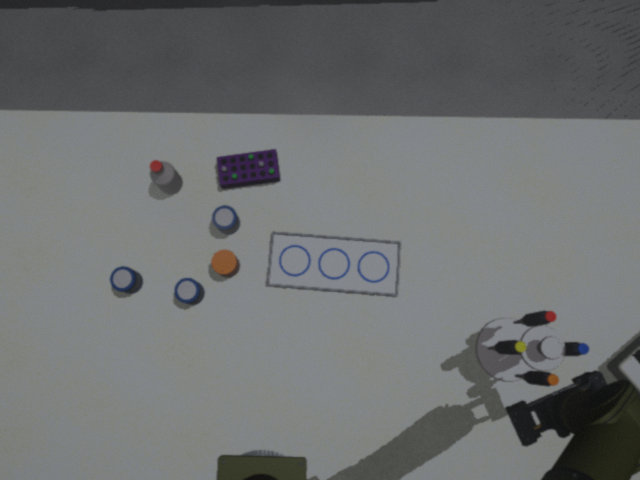

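View pics/side0.png

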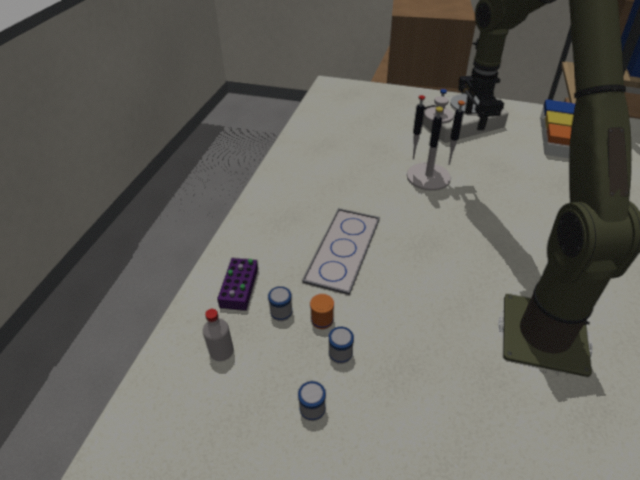

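The top view shows blue-lidded tins at (col,row) ≈ (225,219), (188,291) and (124,280). An orange look-alike sits at (224,263). The tray circles are at (294,260), (334,263) and (373,267), and the pipette stand stands near the arm at (520,350). I'll measure these in detail.

```bash
cat > h.py <<'E'
from plant import r
import cv2,numpy as np
def ray(d,uv,z):
    K=np.array(d["intrinsics"]);D=np.array(d["dist_coeffs"]);R=np.array(d["R"]);t=np.array(d["t"])
    p=cv2.undistortPoints(np.array([[uv]],float),K,D)[0,0]
    c=-R.T@t; v=R.T@np.array([p[0],p[1],1]); return c+v*(z-c[2])/v[2]
def proj(d,X):
    R=np.array(d["R"]);t=np.array(d["t"])
    return cv2.projectPoints(np.array(X,float).reshape(-1,3),cv2.Rodrigues(R)[0],t,np.array(d["intrinsics"]),np.array(d["dist_coeffs"]))[0][:,0]
def blue(d):
    h=cv2.cvtColor(d["frame"],cv2.COLOR_RGB2HSV)
    return cv2.inRange(h,(105,110,40),(125,255,255))
def ring(c,rad,z,n=60):
    a=np.linspace(0,2*np.pi,n); return np.c_[c[0]+rad*np.cos(a),c[1]+rad*np.sin(a),np.full(n,z)]
E
python3 - <<'E'
from h import *
for c in("top","side"):
    d=r.snapshot(c); m=blue(d)
    n,l,st,ce=cv2.connectedComponentsWithStats(m)
    for i in range(1,n):
        if st[i,4]<40: continue
        pts=cv2.findContours((l==i).astype(np.uint8),0,2)[0][0]
        h=cv2.convexHull(pts)
        e=cv2.fitEllipse(h)if len(h)>5 else None
        print(c,st[i],np.round(ce[i],1),np.round(e[0],1),np.round(e[1],1), "z.070",np.round(ray(d,e[0],.07),4)[:2],"z.006",np.round(ray(d,e[0],.006),4)[:2])
    f=d["frame"][:,:,::-1]
    x=f[190:320,90:420] if c=="top" else f[200:440,190:390]
    k=2.4
    cv2.imwrite(f"pics/{c}1.png",cv2.resize(x,None,fx=k,fy=k,interpolation=2))
E
```

```text
top [226 207  10  20  40] [232.6 216.7] [227.9 216.5] [14.8 19.3] z.070 [0.6601 0.0974] z.006 [0.6746 0.1079]
top [319 249  28  19  44] [329.1 254. ] [333.1 262.4] [27.9 29.7] z.070 [ 0.554  -0.1562] z.006 [ 0.5638 -0.1571]
top [360 252  29  18  42] [375.3 256.8] [373.2 266.1] [29.2 30.3] z.070 [ 0.5469 -0.2505] z.006 [ 0.5564 -0.2557]
top [321 257  29  22  50] [337.9 271.7] [334.4 264.8] [26.6 29.7] z.070 [ 0.5484 -0.1593] z.006 [ 0.5579 -0.1604]
top [111 267  24  24 144] [124.3 279.6] [122.6 278.7] [23.3 24.4] z.070 [0.5054 0.3385] z.006 [0.513  0.3598]
top [175 279  25  24 145] [188.3 291.4] [187.  290.3] [23.6 24.4] z.070 [0.4812 0.1849] z.006 [0.4877 0.1993]
top [577 344  12  10  94] [582.4 348.4] [582.4 348.3] [10.2 11.1] z.070 [ 0.367  -0.7281] z.006 [ 0.3683 -0.7548]
side [630   2   8  17  40] [633.4  10.7] [633.5  10.5] [ 5.3 17.1] z.070 [-0.6798 -2.556 ] z.006 [-0.7503 -2.7895]
side [628  43  12  34 214] [635.4  63.2] [643.9  56.5] [25.6 43.8] z.070 [-0.5756 -1.7903] z.006 [-0.6388 -1.9708]
side [545  99  30  14 298] [559.1 106. ] [557.5 106.3] [14.3 37.1] z.070 [-0.0937 -1.1004] z.006 [-0.1236 -1.2332]
side [269 294  22  13  92] [279.6 302.1] [279.5 296.9] [18.7 21.7] z.070 [0.6516 0.1136] z.006 [0.6733 0.0649]
side [329 330  24  20 121] [340.2 343.6] [340.6 338.1] [22.7 24. ] z.070 [0.4772 0.1911] z.006 [0.4868 0.1477]
side [299 384  26  24 153] [311.9 400.2] [311.5 394.7] [26.  26.3] z.070 [0.5008 0.3442] z.006 [0.5121 0.3114]
```

View pics/top1.png

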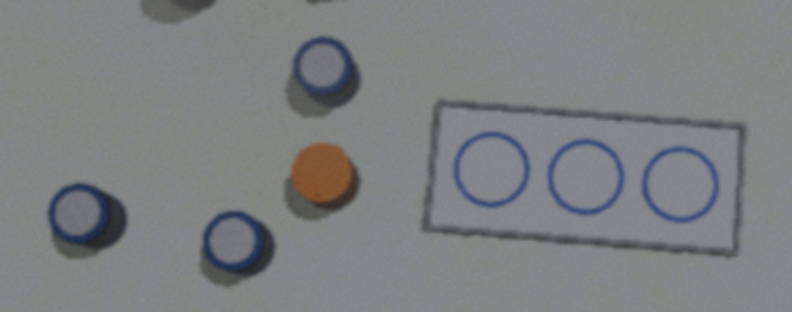

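View pics/side1.png

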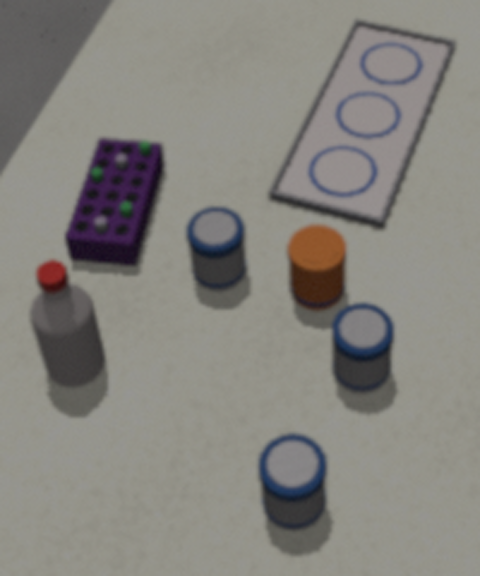

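```bash
cat >> h.py <<'E'
from scipy.optimize import minimize
def bl(d):
    f=d["frame"].astype(float); return f[:,:,2]-f[:,:,0]
def lidmask(d,c,zb):
    p=np.r_[proj(d,ring(c,.03,zb+.07)),proj(d,ring(c,.03,zb+.056))]
    k=8; x0=np.floor(p.min(0))-8; w=(np.ceil(p.max(0))+8-x0).astype(int)
    m=np.zeros((w[1]*k,w[0]*k),np.uint8)
    h=cv2.convexHull(np.round(((p-x0+.5)*k)).astype(np.int32)); cv2.fillPoly(m,[h],1)
    return cv2.resize(m.astype(np.float32),(int(w[0]),int(w[1])),interpolation=cv2.INTER_AREA),x0.astype(int)
def tin(d,c0,zb=0.,thr=20):
    "xy from lid hull"
    m,x0=lidmask(d,c0,zb); H,W=m.shape
    x1=x0-10; sub=(bl(d)[x1[1]:x1[1]+H+20,x1[0]:x1[0]+W+20]>thr).astype(np.uint8)
    n,l,st,ce=cv2.connectedComponentsWithStats(sub,connectivity=8)
    i=1+np.argmax(st[1:,4]); ys,xs=np.nonzero(l==i)
    h=cv2.convexHull(np.c_[xs,ys].astype(np.int32)); o=np.zeros_like(sub); cv2.fillPoly(o,[h],1)
    mo=cv2.moments(o,True); obs=np.array([mo["m10"],mo["m01"]])/mo["m00"]+x1
    c=np.array(c0[:2],float)
    for _ in range(4):
        mm,q=lidmask(d,c,zb); yy,xx=np.mgrid[:mm.shape[0],:mm.shape[1]]
        pr=np.array([(mm*xx).sum(),(mm*yy).sum()])/mm.sum()+q
        c=c+(ray(d,obs,zb+.063)-ray(d,pr,zb+.063))[:2]
    return c,mo["m00"],mm.sum()
def circ(d,c0,z=.006):
    B=cv2.GaussianBlur(bl(d),(0,0),.7).astype(np.float32)
    def f(c):
        s=0
        for rad,w in((.0365,1),(.0345,.5),(.0385,.5),(.030,-1),(.043,-1)):
            p=proj(d,ring(c,rad,z)).astype(np.float32)
            s+=w*cv2.remap(B,p[None,:,0],p[None,:,1],1).mean()
        return -s
    o=minimize(f,c0[:2],method="Nelder-Mead",options=dict(initial_simplex=np.array(c0[:2])+np.array([[0,0],[.006,0],[0,.006]]),xatol=1e-4,fatol=1e-3))
    return o.x,-o.fun
E
python3 - <<'E'
from h import *
T=[(.655,.105),(.479,.188),(.503,.341)]
C=[(.57,-.06),(.561,-.158),(.556,-.2555)]
D={}
for c in("top","side"):
    d=r.snapshot(c);D[c]=d
    print(c,[np.round(d["frame"][y,x],0).tolist() for x,y in((225,219),(235,215),(300,300))]if c=="top" else"")
    for t in T: print("tin",*[np.round(v,4) for v in tin(d,t)])
    for t in C: print("circ",*[np.round(v,4) for v in circ(d,t)])
    for t in r.trace(c,"tin_1_center"): print("net",t["p"],np.round(t["centre"]),t["region"].sum())
E
```

```text
top [[119, 119, 124], [45, 58, 89], [132, 135, 135]]
tin [0.6607 0.1079] 469.0 519.3125
tin [0.4829 0.1871] 523.0 547.8125
tin [0.5072 0.3417] 508.0 556.5781
circ [ 0.5675 -0.0616] 60.1254
circ [ 0.5618 -0.1585] 63.3534
circ [ 0.5559 -0.2554] 63.6266
net 0.57 [281. 127.] 695
side 
tin [0.6554 0.1059] 372.0 447.9844
tin [0.4787 0.185 ] 465.0 543.25
tin [0.5029 0.3389] 596.0 683.7969
circ [ 0.5632 -0.0624] 38.0527
circ [ 0.5574 -0.1593] 33.1034
circ [ 0.5512 -0.2559] 29.3614
net 0.85 [399. 315.] 923
```

```bash
cat >> h.py <<'E'
from scipy.spatial.transform import Rotation as Ro
def st():
    s=r.get_state(); M=Ro.from_quat(s["eef_rot"]).as_matrix(); return s,M
def go(target,spin_ang=None):
    "tool-axis shift from measured pose to TCP target; jaw angle (deg, world) wanted"
    s,M=st(); v=M.T@(np.array(target)-s["tool_pos"])*1000
    a=np.degrees(np.arctan2(M[1,0],M[0,0]))
    print("clock",round(s["clock"],2),"pos",np.round(s["tool_pos"],4),"shift mm",np.round(v,1),"jaw deg",round(a,2), "tilt y",np.round(M[:,1],3),"F",np.round(s["contact_force"],2),"open",round(s["opening"],3))
    if spin_ang is not None:
        x=(spin_ang-a+90)%180-90; print("spin about tool y (y down => negative):",round(-x,1))
E
python3 - <<'E'
from h import *
s,M=st(); print(np.round(M,3))
d=r.snapshot("top"); d2=r.snapshot("side")
for n in("pipette_stand","wash_bottle","tube_rack"):
    for c,dd in(("top",d),("side",d2)):
        for t in r.tip_of(c,n)[:2]: print(n,c,round(t["p"],2),np.round(t["centre"]),np.round(ray(dd,t["centre"][::-1],0),3))
print("orange",ray(d,(224,262),.07),ray(d2,(321,303),.07))
print("stand foot",ray(d2,(429,177),0), ray(d,(498,350),.0))
go((.481,.186,.2),0)
E
```

```text
[[ 0.403  0.     0.915]
 [-0.915 -0.     0.403]
 [ 0.    -1.    -0.   ]]
pipette_stand top 0.61 [347. 505.] [ 0.368 -0.574  0.   ]
pipette_stand side 0.79 [175. 431.] [ 0.349 -0.591  0.   ]
wash_bottle top 0.93 [184. 172.] [0.758 0.255 0.   ]
wash_bottle top 0.27 [266. 374.] [ 0.558 -0.258  0.   ]
wash_bottle side 0.96 [348. 222.] [0.757 0.248 0.   ]
wash_bottle side 0.61 [228. 352.] [ 0.553 -0.255  0.   ]
tube_rack top 0.71 [170. 249.] [0.8   0.061 0.   ]
tube_rack side 0.58 [288. 241.] [0.784 0.06  0.   ]
orange [0.54981926 0.10134292 0.07      ] [0.54801048 0.10492689 0.07      ]
stand foot [ 3.55335690e-01 -5.77106709e-01 -1.11022302e-16] [ 0.36013803 -0.55584306  0.        ]
clock 1.4 pos [ 0.2519 -0.572   0.2468] shift mm [-601.4   46.7  515.2] jaw deg -66.23 tilt y [ 0. -0. -1.] F [0.85 0.27 0.11] open 1.0
spin about tool y (y down => negative): -66.2
```

```bash
python3 -m inch '-50 0 0 0; -100 0 0 0; -150 0 0 -4; -168 0 43 -12; -185 0 87 -20; -203 0 130 -28; -220 0 174 -36; -238 0 217 -44; -255 0 260 -52; -273 0 304 -60' 1 40; python3 - <<'E'
from h import *
go((.481,.186,.15),0)
E
```

```text
clock: 2.4
tool_pos: [0.4213, -0.1985, 0.247]
eef_rot: [0.706, -0.036, 0.037, -0.706]
contact_force: [0.7, -1.9, 0.1]
opening: 1.0
clock 2.4 pos [ 0.4213 -0.1985  0.247 ] shift mm [ 19.5  96.7 388.6] jaw deg -5.93 tilt y [ 0.001 -0.001 -1.   ] F [ 0.73 -1.86  0.1 ] open 1.0
spin about tool y (y down => negative): -5.9
```

```bash
python3 -m inch '2 10 43 -1; 4 20 86 -2; 7 30 129 -3; 9 40 172 -4; 11 50 215 -5; 13 60 258 -6; 15 70 301 -6; 17 80 344 -6; 19.5 97 388 -6; 19.5 97 388.5 -6'; python3 - <<'E'
from h import *
go((.481,.186,.025),0)
d=r.snapshot("side"); cv2.imwrite("pics/s2.png",d["frame"][:,:,::-1])
E
```

```text
clock: 3.4
tool_pos: [0.4815, 0.1929, 0.1487]
eef_rot: [-0.705, -0.002, 0.002, 0.709]
contact_force: [-1.2, 0.1, 0.1]
opening: 1.0
clock 3.4 pos [0.4815 0.1929 0.1487] shift mm [ -0.7 123.7  -7.7] jaw deg 0.32 tilt y [ 0.001  0.007 -1.   ] F [-1.2   0.07  0.07] open 1.0
spin about tool y (y down => negative): 0.3
```

View pics/s2.png

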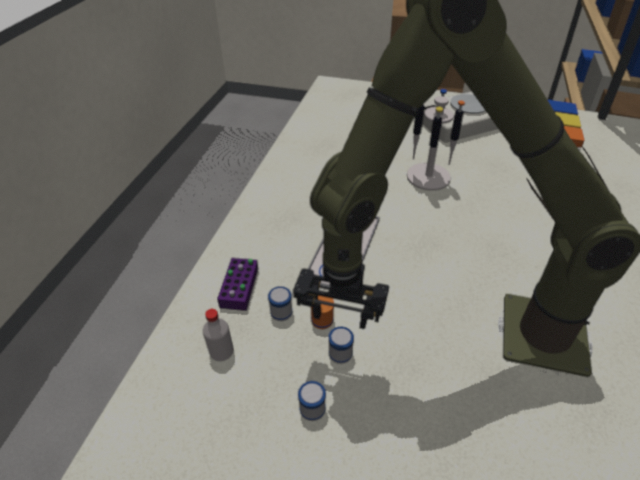

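The gripper hangs behind and above the tin at (340,343) with its fingers open, which looks consistent. The earlier pose was transient, so I'll re-read it before descending.

```bash
python3 - <<'E'
from h import *
go((.481,.186,.025),0)
d=r.snapshot("top"); x=d["frame"][180:340,80:420,::-1]
for p in proj(d,[[.481,.186,.07],[.481,.186,.137]]): print(p)
cv2.imwrite("pics/t3.png",cv2.resize(x,None,fx=2.3,fy=2.3,interpolation=2))
E
```

```text
clock 3.45 pos [0.4813 0.1886 0.1491] shift mm [ -0.3 124.   -2.9] jaw deg 0.12 tilt y [-0.     0.002 -1.   ] F [-0.03 -1.4  -0.89] open 1.001
spin about tool y (y down => negative): 0.1
[186.52558385 290.34236664]
[179.96947068 287.17998199]
```

View pics/t3.png

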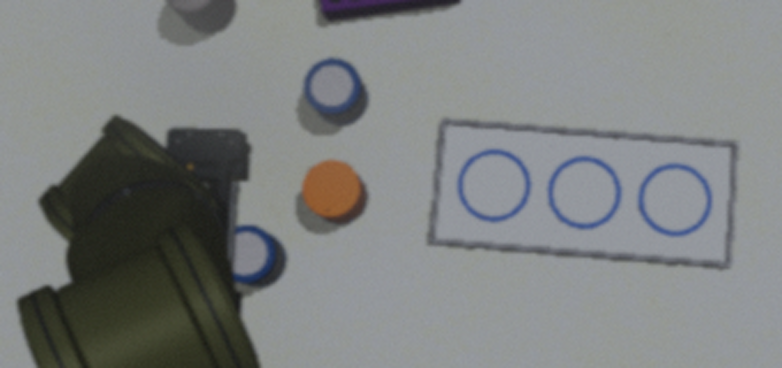

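```bash
python3 -m inch '0 35 0 0; 0 70 0 0; 0 100 0 0; 0 115 0 0; 0 124 0 0; 0 124 0 0'; python3 - <<'E'
from h import *
go((.481,.186,.025),0)
d=r.snapshot("side"); x=d["frame"][230:430,220:440,::-1]
cv2.imwrite("pics/s4.png",cv2.resize(x,None,fx=3,fy=3,interpolation=2))
E
```

```text
clock: 4.1
tool_pos: [0.4816, 0.1828, 0.0253]
eef_rot: [0.708, -0.002, 0.002, -0.707]
contact_force: [0.6, 0.7, 0.5]
opening: 0.999
clock 4.1 pos [0.4816 0.1828 0.0253] shift mm [-0.6  0.3  3.2] jaw deg -0.34 tilt y [-0.001 -0.002 -1.   ] F [0.59 0.73 0.53] open 0.999
spin about tool y (y down => negative): -0.3
```

View pics/s4.png

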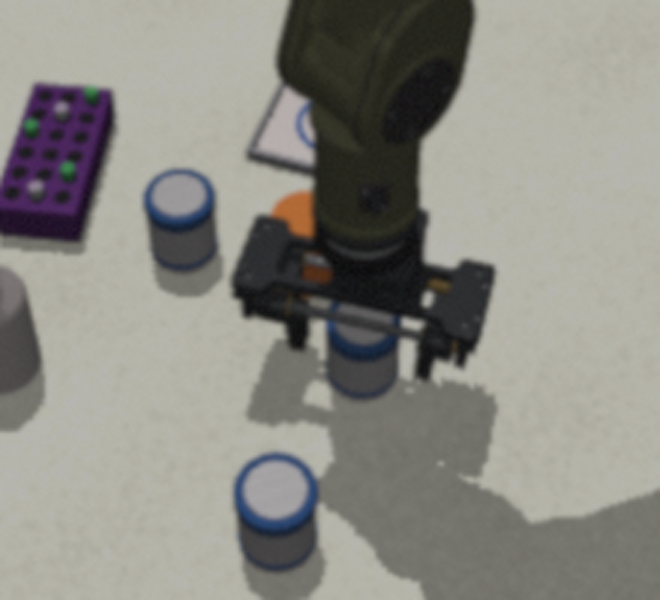

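```bash
python3 -m inch '0 0 0 0; 0 0 0 0; 0 0 0 0; 0 0 0 0;0 0 0 0; 0 0 0 0' -1 30; python3 - <<'E'
from h import *
go((.481,.186,.025),0)
E
```

```text
clock: 4.75
tool_pos: [0.4815, 0.1844, 0.0262]
eef_rot: [0.707, -0.001, 0.001, -0.707]
contact_force: [-2.2, -0.8, 5.8]
opening: 0.665
clock 4.75 pos [0.4815 0.1844 0.0262] shift mm [-0.5  1.2  1.6] jaw deg -0.23 tilt y [ 0. -0. -1.] F [-2.17 -0.79  5.78] open 0.665
spin about tool y (y down => negative): -0.2
```

```bash
python3 -m inch '0 -20 0 0; 0 -50 0 0; 0 -85 0 0; 0 -125 0 0; 0 -125 0 0; 0 -125 0 0; 0 -125 0 0; 0 -125 0 0; 0 -125 0 0' - 40; python3 - <<'E'
from h import *
for i in range(4):
    go((.5653,-.062,.15),-3.5)
    if i<2: d=r.snapshot("side")
    elif i==2: dt=r.snapshot("top")
x=d["frame"][200:400,220:440,::-1]
cv2.imwrite("pics/s5.png",cv2.resize(x,None,fx=3,fy=3,interpolation=2))
for dd in(d,dt):
    try: print(tin(dd,(.481,.186),.125))
    except Exception as e: print(e)
E
```

```text
clock: 5.65
tool_pos: [0.481, 0.1842, 0.1496]
eef_rot: [0.708, -0.002, 0.001, -0.707]
contact_force: [1.6, 0.2, -2.2]
opening: 0.661
clock 5.65 pos [0.481  0.1842 0.1496] shift mm [  85.2   -0.3 -245.9] jaw deg -0.21 tilt y [-0.002 -0.001 -1.   ] F [ 1.55  0.18 -2.24] open 0.661
spin about tool y (y down => negative): 3.3
clock 5.7 pos [0.4811 0.1843 0.1497] shift mm [ 8.510e+01 -2.000e-01 -2.459e+02] jaw deg -0.22 tilt y [-0.002 -0.001 -1.   ] F [ 0.29 -0.36 -2.46] open 0.661
spin about tool y (y down => negative): 3.3
clock 5.75 pos [0.4813 0.1844 0.1499] shift mm [  85.   -0. -246.] jaw deg -0.22 tilt y [-0.001 -0.001 -1.   ] F [-0.54  0.27 -2.26] open 0.663
spin about tool y (y down => negative): 3.3
clock 5.8 pos [0.4814 0.1844 0.1501] shift mm [ 8.490e+01  2.000e-01 -2.461e+02] jaw deg -0.22 tilt y [-0.001 -0.    -1.   ] F [ 0.89 -0.05 -3.16] open 0.666
spin about tool y (y down => negative): 3.3
(array([0.48027419, 0.19939064]), 282.0, np.float32(633.6875))
(array([0.48461567, 0.16199703]), 66.0, np.float32(655.0781))
```

View pics/s5.png

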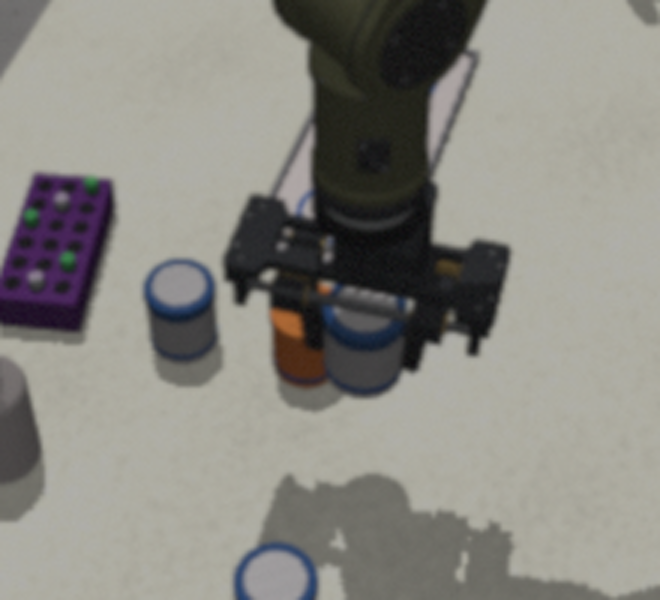

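```bash
python3 -m inch '4 0 -30 0; 11 0 -75 0.5; 19 0 -123 1; 27 0 -171 1.5; 35 0 -220 2; 43 0 -268 2.5; 51 0 -316 3; 59 0 -364 3.3; 67 5 -410 3.3; 71 15 -434 3.3'; python3 -m inch '2 20 -5 0; 3 40 -8 0; 3 50 -8 0; 3 55 -8 0; 3 55 -8 0; 3 55 -8 0'; python3 - <<'E'
from h import *
go((.5535,-.2575,.0325),-3.5)
for c in("side","top"):
    d=r.snapshot(c); p=proj(d,[[.5535,-.2557,.06]])[0].astype(int); print(p, d["frame"].shape)
    x=d["frame"][max(0,p[1]-90):p[1]+90,p[0]-120:p[0]+120,::-1]
    cv2.imwrite(f"pics/{c}6.png",cv2.resize(x,None,fx=3,fy=3,interpolation=2))
go((.5535,-.2575,.0325),-3.5)
E
```

```text
clock: 6.8
tool_pos: [0.5507, -0.2564, 0.1356]
eef_rot: [0.708, -0.024, 0.025, -0.705]
contact_force: [0.5, -0.0, -2.3]
opening: 0.66
clock: 7.4
tool_pos: [0.554, -0.2576, 0.0814]
eef_rot: [0.707, -0.021, 0.022, -0.707]
contact_force: [-0.1, -1.3, -2.8]
opening: 0.662
clock 7.4 pos [ 0.554  -0.2576  0.0814] shift mm [-0.6 48.9  0.1] jaw deg -3.49 tilt y [ 0.001 -0.    -1.   ] F [-0.09 -1.3  -2.82] open 0.662
spin about tool y (y down => negative): 0.0
[352 212] (480, 640, 3)
[375 264] (480, 640, 3)
clock 7.5 pos [ 0.5541 -0.2579  0.0817] shift mm [-0.7 49.2  0.4] jaw deg -3.51 tilt y [ 0.002 -0.001 -1.   ] F [ 0.42 -1.29 -2.54] open 0.661
spin about tool y (y down => negative): -0.0
```

View pics/side6.png

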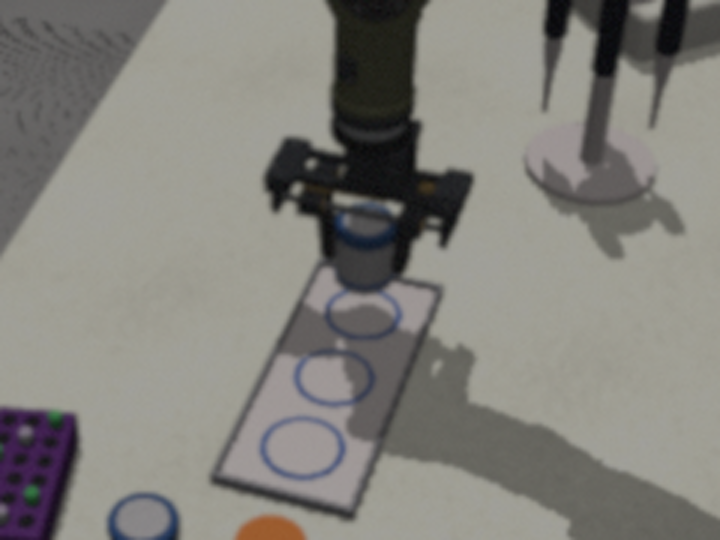

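View pics/top6.png

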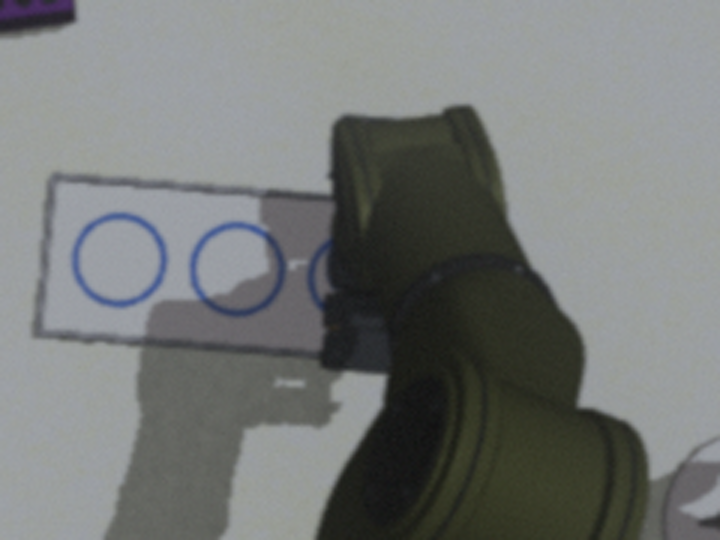

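The tin is held upright above circle 3. The load is about 2.6 N, so roughly 0.27 kg. I'll lower it and check before releasing.

```bash
python3 -m inch '0 20 0 0; 0 35 0 0; 0 44 0 0; 0 48 0 0; 0 48 0 0; 0 48 0 0; 0 48 0 0'; python3 - <<'E'
from h import *
go((.5535,-.2575,.0325),-3.5)
d=r.snapshot("side"); p=proj(d,[[.5535,-.2557,.06]])[0].astype(int)
x=d["frame"][p[1]-30:p[1]+60,p[0]-60:p[0]+60,::-1].copy()
x=cv2.resize(x,None,fx=6,fy=6,interpolation=2)
for rad,z,c in((.0365,.006,(0,255,0)),(.029,.006,(0,0,255)),(.03,.076,(0,0,255))):
    q=proj(d,ring((.5512,-.2559),rad,z)); q=((q-[p[0]-60,p[1]-30]+.5)*6).astype(np.int32); cv2.polylines(x,[q],True,c,1)
cv2.imwrite("pics/s7.png",x)
go((.5535,-.2575,.0325),-3.5)
E
```

```text
clock: 8.2
tool_pos: [0.5537, -0.2582, 0.033]
eef_rot: [0.707, -0.022, 0.022, -0.707]
contact_force: [-0.3, 0.0, -2.2]
opening: 0.664
clock 8.2 pos [ 0.5537 -0.2582  0.033 ] shift mm [-0.3  0.5  0.7] jaw deg -3.54 tilt y [ 0.001 -0.    -1.   ] F [-0.32  0.03 -2.15] open 0.664
spin about tool y (y down => negative): -0.0
clock 8.25 pos [ 0.5536 -0.2582  0.0329] shift mm [-0.2  0.4  0.6] jaw deg -3.54 tilt y [ 0.001 -0.    -1.   ] F [ 1.04  1.24 -2.46] open 0.666
spin about tool y (y down => negative): -0.0
```

View pics/s7.png

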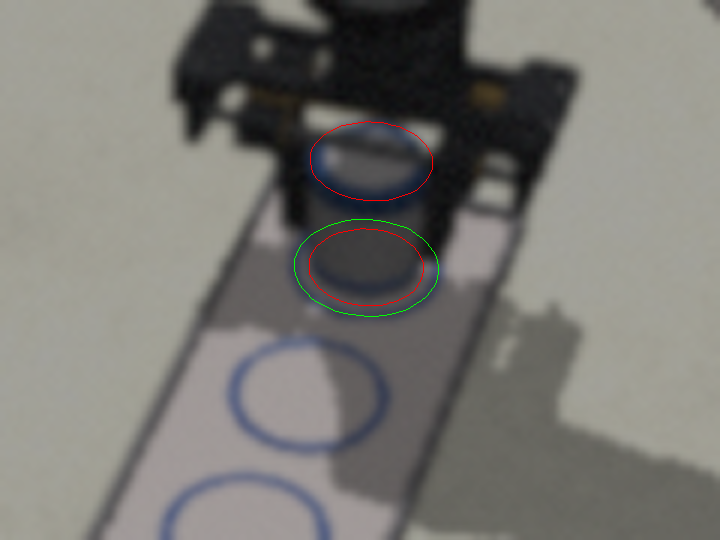

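```bash
python3 -m inch '0 1 0 0; 0 1 0 0; 0 1 0 0'; python3 -m inch '0 0 0 0; 0 0 0 0; 0 0 0 0; 0 0 0 0' 1;  python3 -m inch '0 -20 0 0; 0 -55 0 0; 0 -100 0 0; 0 -120 40 0; 0 -120 80 0; 0 -120 130 0; 0 -120 180 0; 0 -120 180 0; 0 -120 180 0'; python3 - <<'E'
from h import *
go((.658,.107,.15),0)
for c in ("side","top"):
    d=r.snapshot(c)
    print(c,tin(d,(.5535,-.257),.006),"circs",[np.round(circ(d,t)[0],4) for t in ((.5653,-.062),(.5596,-.159),(.5535,-.2557))])
    p=proj(d,[[.5535,-.2557,.03]])[0].astype(int)
    x=d["frame"][p[1]-45:p[1]+45,p[0]-60:p[0]+60,::-1].copy()
    cv2.imwrite(f"pics/{c}8.png",cv2.resize(x,None,fx=5,fy=5,interpolation=2))
E
```

```text
clock: 8.55
tool_pos: [0.5537, -0.2581, 0.0323]
eef_rot: [0.707, -0.022, 0.022, -0.707]
contact_force: [0.4, -0.5, 4.1]
opening: 0.662
clock: 8.95
tool_pos: [0.5534, -0.258, 0.0316]
eef_rot: [-0.707, 0.022, -0.022, 0.707]
contact_force: [-0.3, -0.0, -1.3]
opening: 0.987
clock: 9.85
tool_pos: [0.5646, -0.0765, 0.1518]
eef_rot: [-0.707, 0.02, -0.02, 0.707]
contact_force: [0.3, 0.2, 0.5]
opening: 1.001
clock 9.85 pos [ 0.5646 -0.0765  0.1518] shift mm [ 82.6   1.9 188.6] jaw deg -3.31 tilt y [ 0.  0. -1.] F [0.31 0.18 0.51] open 1.001
spin about tool y (y down => negative): -3.3
side (array([ 0.56348269, -0.24022634]), 31.0, np.float32(292.0625)) circs [array([ 0.5631, -0.0623]), array([ 0.5575, -0.1592]), array([ 0.551 , -0.2557])]
top (array([ 0.54795999, -0.2512379 ]), 892.0, np.float32(536.09375)) circs [array([ 0.5667, -0.0618]), array([ 0.561 , -0.1589]), array([ 0.5562, -0.2557])]
```

View pics/side8.png

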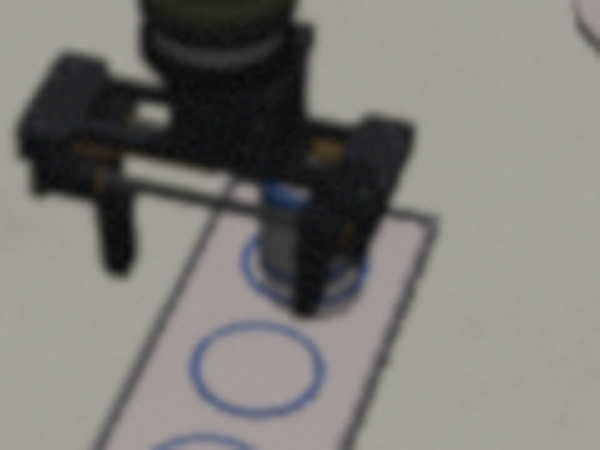

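View pics/top8.png

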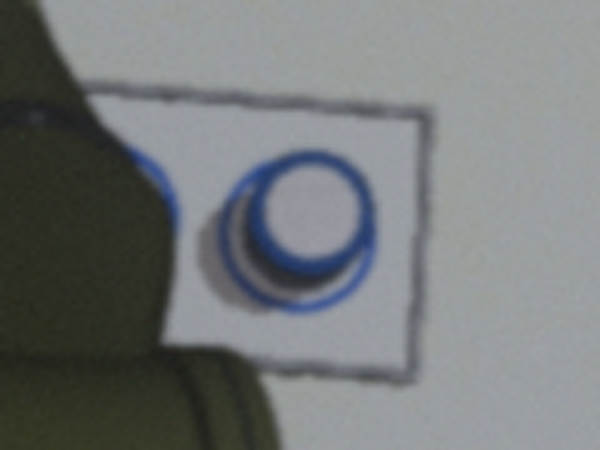

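```bash
cat >> h.py <<'E'
def lid(d,c0,zb):
    B=cv2.GaussianBlur(bl(d),(0,0),.6).astype(np.float32)
    def f(c):
        s=0
        for rad,w in((.0285,1),(.0265,1),(.018,-1),(.0215,-1)):
            p=proj(d,ring(c,rad,zb+.07)).astype(np.float32)
            s+=w*cv2.remap(B,p[None,:,0],p[None,:,1],1).mean()
        return -s
    best=None
    for dx in(-.005,.005):
        o=minimize(f,np.array(c0[:2])+dx,method="Nelder-Mead",options=dict(initial_simplex=np.array(c0[:2])+dx+np.array([[0,0],[.006,0],[0,.006]]),xatol=1e-4,fatol=1e-3))
        if best is None or o.fun<best.fun: best=o
    return np.round(best.x,4),round(-best.fun,1)
E
python3 - <<'E'
from h import *
d=r.snapshot("top")
print(lid(d,(.5535,-.257),.006),circ(d,(.5535,-.2557)))
p=proj(d,[[.5535,-.2557,.03]])[0].astype(int)
print(ray(d,np.array(p)-[60,45]+np.array([311.5,213.5])/5-.4,.076))
for t in((.658,.107),(.481,.186),(.505,.340)): print(lid(d,t,0))
d=r.snapshot("side")
for t in((.658,.107),(.481,.186),(.505,.340)): print(lid(d,t,0))
E
```

```text
(array([ 0.5561, -0.2563]), np.float64(58.4)) (array([ 0.55611175, -0.25561433]), np.float64(51.14863204956055))
[ 0.55528168 -0.25625125  0.076     ]
(array([0.6586, 0.1074]), np.float64(35.0))
(array([0.4806, 0.1787]), np.float64(3.8))
(array([0.5065, 0.3399]), np.float64(45.9))
(array([0.6541, 0.1078]), np.float64(39.9))
(array([0.4801, 0.1974]), np.float64(2.3))
(array([0.5019, 0.3405]), np.float64(59.8))
```

```bash
python3 -m inch '10 0 25 0; 25 0 60 -1; 42 0 100 -2; 58 0 135 -3; 73 0 170 -3.3; 80 0 185 -3.3; 80 0 185 -3.3; 80 0 185 -3.3; 80 0 185 -3.3'; python3 - <<'E'
from h import *
go((.656,.1076,.025),0)
E
```

```text
clock: 10.95
tool_pos: [0.6554, 0.098, 0.1514]
eef_rot: [0.708, -0.003, 0.002, -0.706]
contact_force: [0.4, 0.2, 0.0]
opening: 1.0
clock 10.95 pos [0.6554 0.098  0.1514] shift mm [  0.7 126.4   9.9] jaw deg -0.42 tilt y [-0.001 -0.002 -1.   ] F [0.39 0.18 0.  ] open 1.0
spin about tool y (y down => negative): -0.4
```

```bash
python3 -m inch '0.7 30 9 -0.4; 0.7 65 9 -0.4; 0.7 98 9 -0.4; 0.7 116 9 -0.4; 0.7 126 9 -0.4; 0.7 126 9 -0.4; 0.7 126 9 -0.4; 0.7 126 9 -0.4'; python3 - <<'E'
from h import *
go((.656,.1076,.025),0)
d=r.snapshot("side"); x=d["frame"][210:370,200:400,::-1]
cv2.imwrite("pics/s9.png",cv2.resize(x,None,fx=3,fy=3,interpolation=2))
E
```

```text
clock: 11.75
tool_pos: [0.6577, 0.1106, 0.0274]
eef_rot: [-0.707, -0.002, -0.0, 0.707]
contact_force: [-0.9, 0.5, 0.2]
opening: 1.004
clock 11.75 pos [0.6577 0.1106 0.0274] shift mm [-1.7  2.4 -3. ] jaw deg 0.15 tilt y [ 0.003  0.001 -1.   ] F [-0.88  0.52  0.23] open 1.004
spin about tool y (y down => negative): 0.1
```

View pics/s9.png

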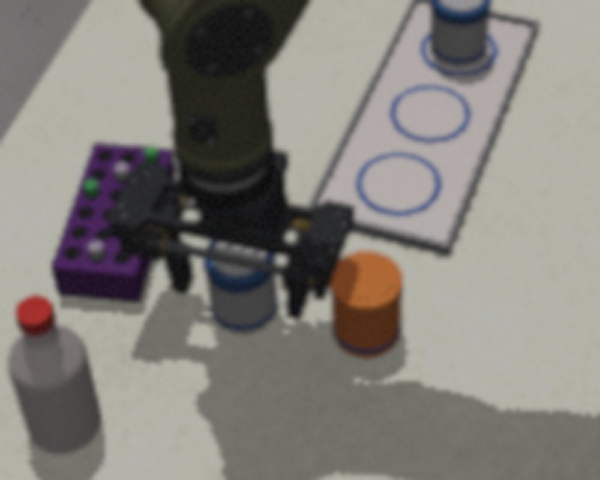

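```bash
python3 -m inch '-1 1 -1 0; -1 1 -1 0; -1 1 -1 0; -1 1 -1 0; -1 1 -1 0; -1 1 -1 0; -1 1 -1 0; -1 1 -1 0' -1 40; python3 - <<'E'
from h import *
go((.656,.1076,.025),0)
E
python3 -m inch '0 -20 0 0; 0 -50 0 0; 0 -85 0 0; 0 -125 0 0; 0 -125 0 0; 0 -125 0 0; 0 -125 0 0; 0 -125 0 0'; python3 - <<'E'
from h import *
for i in range(3):
    r.snapshot("side"); go((.5596,-.159,.08),-3.5)
E
```

```text
clock: 12.6
tool_pos: [0.6558, 0.1094, 0.0249]
eef_rot: [-0.707, -0.001, 0.001, 0.707]
contact_force: [1.0, -0.0, 1.7]
opening: 0.658
clock 12.6 pos [0.6558 0.1094 0.0249] shift mm [ 0.2 -0.1 -1.8] jaw deg 0.17 tilt y [ 0.001  0.    -1.   ] F [ 0.96 -0.    1.68] open 0.658
spin about tool y (y down => negative): 0.2
clock: 13.4
tool_pos: [0.6541, 0.1088, 0.1476]
eef_rot: [0.708, -0.0, -0.002, -0.707]
contact_force: [-0.4, -0.4, -1.5]
opening: 0.658
clock 13.45 pos [0.6543 0.1089 0.1478] shift mm [ -95.3   68.4 -267.6] jaw deg 0.18 tilt y [-0.003 -0.001 -1.   ] F [-0.19 -0.04 -2.83] open 0.662
spin about tool y (y down => negative): 3.7
clock 13.5 pos [0.6546 0.1091 0.1482] shift mm [ -95.7   68.6 -267.7] jaw deg 0.18 tilt y [-0.003 -0.001 -1.   ] F [-0.03 -0.07 -2.04] open 0.665
spin about tool y (y down => negative): 3.7
clock 13.55 pos [0.6549 0.1092 0.1485] shift mm [ -96.    68.8 -267.9] jaw deg 0.18 tilt y [-0.002 -0.001 -1.   ] F [-0.03  0.58 -2.83] open 0.659
spin about tool y (y down => negative): 3.7
```

```bash
python3 -m inch '-10 0 -28 0.5; -26 0 -72 1; -42 0 -117 1.5; -58 0 -162 2; -74 5 -205 3; -88 20 -245 3.7; -96 45 -266 3.7; -96 68 -266 3.7; -96 68 -266 3.7; -96 68 -266 3.7'; python3 - <<'E'
from h import *
go((.5596,-.1575,.0325),-3.5)
E
```

```text
clock: 14.55
tool_pos: [0.5607, -0.1558, 0.0818]
eef_rot: [-0.706, 0.021, -0.021, 0.707]
contact_force: [0.7, -0.1, -1.7]
opening: 0.659
clock 14.55 pos [ 0.5607 -0.1558  0.0818] shift mm [-1.  49.3 -1.8] jaw deg -3.47 tilt y [ 0.     0.001 -1.   ] F [ 0.69 -0.11 -1.69] open 0.659
spin about tool y (y down => negative): 0.0
```

```bash
python3 -m inch '-1 20 -1 0; -1 35 -1 0; -1 44 -1 0; -1 48 -1 0; -1 49 -1 0; -1 49 -1 0; -1 49 -1 0; -1 49 -1 0'; python3 - <<'E'
from h import *
go((.5596,-.1575,.0320),-3.5)
E
```

```text
clock: 15.35
tool_pos: [0.5595, -0.1579, 0.0332]
eef_rot: [0.707, -0.022, 0.022, -0.707]
contact_force: [0.7, 1.2, -2.0]
opening: 0.664
clock 15.35 pos [ 0.5595 -0.1579  0.0332] shift mm [0.  1.2 0.4] jaw deg -3.54 tilt y [ 0.001 -0.    -1.   ] F [ 0.68  1.15 -2.04] open 0.664
spin about tool y (y down => negative): -0.0
```

```bash
python3 -m inch '0 1 0 0; 0 2 0 0; 0 2 0 0; 0 2 0 0'; python3 -m inch '0 0 0 0; 0 0 0 0; 0 0 0 0; 0 0 0 0' 1;  python3 -m inch '0 -20 0 0; 0 -55 0 0; 0 -100 0 0; 0 -120 40 0; 0 -120 88 0; 0 -120 136 0; 0 -120 184 0; 0 -120 232 0; 0 -120 280 0; 0 -120 290 0'; python3 - <<'E'
from h import *
d=r.snapshot("top")
go((.504,.340,.15),0)
for z,t in ((.006,(.5535,-.2557)),(.006,(.5596,-.159)),(0,(.505,.34))): print(lid(d,t,z),circ(d,t)[0])
cv2.imwrite("pics/t10.png",d["frame"][180:340,80:420,::-1].repeat(2,0).repeat(2,1))
E
```

```text
clock: 15.75
tool_pos: [0.5594, -0.1578, 0.0309]
eef_rot: [0.707, -0.022, 0.022, -0.707]
contact_force: [-0.5, -0.7, -0.0]
opening: 0.664
clock: 16.15
tool_pos: [0.5593, -0.1579, 0.0308]
eef_rot: [0.707, -0.022, 0.022, -0.707]
contact_force: [0.4, -0.4, -0.4]
opening: 0.99
clock: 17.15
tool_pos: [0.5765, 0.1406, 0.1514]
eef_rot: [-0.704, 0.018, -0.019, 0.709]
contact_force: [-0.9, -0.5, 0.0]
opening: 0.997
clock 17.2 pos [0.5766 0.1389 0.1512] shift mm [-83.2   2.1 197. ] jaw deg -3.06 tilt y [ 0.001  0.005 -1.   ] F [0.48 0.81 0.06] open 0.996
spin about tool y (y down => negative): -3.1
(array([ 0.5561, -0.2563]), np.float64(55.1)) [ 0.55619001 -0.25565858]
(array([ 0.5615, -0.1601]), np.float64(57.8)) [ 0.56161098 -0.15836276]
(array([0.5065, 0.3399]), np.float64(42.9)) [0.51557557 0.34978312]
```

View pics/t10.png

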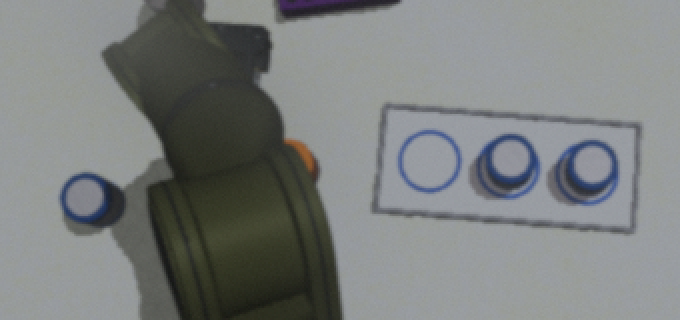

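Tins 1 and 2 sit within about 2 mm of circles 3 and 2 in the top image. The last tin is next.

```bash
python3 -m inch '-12 0 30 -1; -28 0 70 -2; -45 0 110 -3; -62 0 150 -3; -76 0 185 -3; -83 0 203 -3; -83 0 203 -3; -83 0 203 -3; -83 0 203 -3'; python3 - <<'E'
from h import *
go((.504,.340,.025),0)
E
```

```text
clock: 18.1
tool_pos: [0.5082, 0.3358, 0.1504]
eef_rot: [0.708, -0.005, 0.005, -0.706]
contact_force: [0.6, -0.6, 0.5]
opening: 0.998
clock 18.1 pos [0.5082 0.3358 0.1504] shift mm [ -4.3 125.4   4.5] jaw deg -0.76 tilt y [ 0.    -0.003 -1.   ] F [ 0.56 -0.6   0.52] open 0.998
spin about tool y (y down => negative): -0.8
```

```bash
python3 -m inch '-4 30 3 -0.5; -4 65 3 -0.5; -4 98 3 -0.5; -4 116 3 -0.5; -4 126 3 -0.5; -4 126 3 -0.5; -4 126 3 -0.5; -4 126 3 -0.5; -4 126 3 -0.5'; python3 - <<'E'
from h import *
go((.504,.340,.025),0)
d=r.snapshot("side"); x=d["frame"][310:470,200:400,::-1]
cv2.imwrite("pics/s11.png",cv2.resize(x,None,fx=3,fy=3,interpolation=2))
E
```

```text
clock: 19.0
tool_pos: [0.5034, 0.3427, 0.0258]
eef_rot: [-0.707, -0.0, -0.001, 0.708]
contact_force: [0.6, -0.3, 1.2]
opening: 1.003
clock 19.0 pos [0.5034 0.3427 0.0258] shift mm [ 0.6  0.8 -2.7] jaw deg -0.05 tilt y [ 0.002  0.001 -1.   ] F [ 0.56 -0.31  1.23] open 1.003
spin about tool y (y down => negative): -0.0
```

View pics/s11.png

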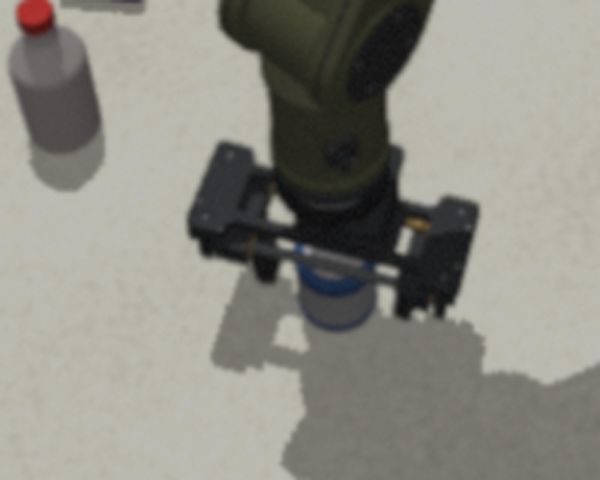

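```bash
python3 -m inch '0 0 -1 0; 0 0 -1 0; 0 0 -1 0; 0 0 -1 0; 0 0 -1 0; 0 0 -1 0; 0 0 -1 0; 0 0 -1 0' -1 55; python3 - <<'E'
from h import *
go((.504,.340,.025),0)
E
python3 -m inch '0 -20 0 0; 0 -50 0 0; 0 -85 0 0; 0 -125 0 0; 0 -125 0 0; 0 -125 0 0; 0 -125 0 0; 0 -125 0 0'; python3 - <<'E'
from h import *
for i in range(3):
    r.snapshot("side"); go((.5653,-.062,.08),-3.5)
E
```

```text
clock: 19.85
tool_pos: [0.5034, 0.3414, 0.0248]
eef_rot: [-0.707, -0.0, -0.001, 0.707]
contact_force: [2.6, 0.4, 0.8]
opening: 0.656
clock 19.85 pos [0.5034 0.3414 0.0248] shift mm [ 0.6 -0.2 -1.4] jaw deg -0.05 tilt y [ 0.001  0.    -1.   ] F [2.63 0.37 0.76] open 0.656
spin about tool y (y down => negative): -0.0
clock: 20.65
tool_pos: [0.5014, 0.3401, 0.1474]
eef_rot: [0.708, -0.001, -0.001, -0.706]
contact_force: [-0.1, 0.6, -6.1]
opening: 0.658
clock 20.7 pos [0.5016 0.3405 0.1477] shift mm [  64.    68.6 -402.3] jaw deg -0.02 tilt y [-0.003 -0.003 -1.   ] F [ 0.67  0.11 -6.74] open 0.657
spin about tool y (y down => negative): 3.5
clock 20.75 pos [0.5019 0.3407 0.1481] shift mm [  63.7   68.7 -402.6] jaw deg -0.02 tilt y [-0.002 -0.002 -1.   ] F [ 0.09 -0.06 -6.42] open 0.653
spin about tool y (y down => negative): 3.5
clock 20.8 pos [0.5021 0.3409 0.1484] shift mm [  63.4   68.9 -402.8] jaw deg -0.02 tilt y [-0.002 -0.001 -1.   ] F [ 0.03  0.16 -6.44] open 0.655
spin about tool y (y down => negative): 3.5
```

About 6.5 N, so roughly 0.65 kg: this is the heaviest tin. It goes to circle 1.

```bash
python3 -m inch '4 0 -25 0; 10 0 -65 0; 17 0 -111 0.5; 25 0 -158 1; 32 0 -205 1.5; 40 0 -252 2; 47 0 -299 2.5; 54 3 -345 3; 60 10 -382 3.5; 62.5 20 -402 3.5'; python3 -m inch '0 20 0 0; 0 40 0 0; 0 50 0 0; 0 50 0 0; 0 50 0 0; 0 50 0 0'; python3 - <<'E'
from h import *
go((.5653,-.061,.0325),-3.5)
E
```

```text
clock: 21.8
tool_pos: [0.5655, -0.0665, 0.1293]
eef_rot: [0.708, -0.024, 0.024, -0.705]
contact_force: [-0.2, 0.3, -6.5]
opening: 0.659
clock: 22.4
tool_pos: [0.5658, -0.0604, 0.0806]
eef_rot: [-0.707, 0.021, -0.022, 0.707]
contact_force: [-0.4, -0.1, -6.1]
opening: 0.655
clock 22.4 pos [ 0.5658 -0.0604  0.0806] shift mm [-0.6 48.1 -0.7] jaw deg -3.51 tilt y [ 0.002  0.    -1.   ] F [-0.43 -0.11 -6.08] open 0.655
spin about tool y (y down => negative): -0.0
```

```bash
python3 -m inch '0 20 -0.5 0; 0 35 -0.5 0; 0 44 -0.5 0; 0 47 -0.5 0; 0 48 -0.5 0; 0 48 -0.5 0; 0 48 -0.5 0; 0 49.5 -0.5 0; 0 49.5 -0.5 0; 0 49.5 -0.5 0'; python3 - <<'E'
from h import *
go((.5653,-.061,.031),-3.5)
E
```

```text
clock: 23.4
tool_pos: [0.5656, -0.0612, 0.0308]
eef_rot: [0.707, -0.021, 0.022, -0.707]
contact_force: [0.7, -0.6, -0.4]
opening: 0.656
clock 23.4 pos [ 0.5656 -0.0612  0.0308] shift mm [-0.3 -0.2  0.2] jaw deg -3.54 tilt y [ 0.001 -0.    -1.   ] F [ 0.74 -0.55 -0.39] open 0.656
spin about tool y (y down => negative): -0.0
```

```bash
python3 -m inch '0 0 0 0; 0 0 0 0; 0 0 0 0; 0 0 0 0' 1;  python3 -m inch '0 -20 0 0; 0 -55 0 0; 0 -100 0 0; 0 -120 40 0; 0 -120 88 0; 0 -120 136 0; 0 -120 184 0; 0 -120 220 0; 0 -120 220 0; 0 -120 220 0'; python3 - <<'E'
from h import *
d=r.snapshot("top")
go((.5653,-.061,.15),-3.5)
for z,t in ((.006,(.5535,-.2557)),(.006,(.5596,-.159)),(.006,(.5653,-.062))): print("top",lid(d,t,z),circ(d,t)[0])
cv2.imwrite("pics/t12.png",d["frame"][180:340,80:420,::-1].repeat(2,0).repeat(2,1))
d=r.snapshot("side")
for z,t in ((.006,(.5535,-.2557)),(.006,(.5596,-.159)),(.006,(.5653,-.062))): print("side",lid(d,t,z))
cv2.imwrite("pics/s12.png",d["frame"][100:400,180:500,::-1].repeat(2,0).repeat(2,1))
go((.5653,-.061,.15),-3.5)
E
```

```text
clock: 23.8
tool_pos: [0.5651, -0.0612, 0.0303]
eef_rot: [0.707, -0.022, 0.022, -0.707]
contact_force: [0.2, 0.0, -0.2]
opening: 0.987
clock: 24.8
tool_pos: [0.5782, 0.1592, 0.1501]
eef_rot: [0.707, -0.021, 0.021, -0.707]
contact_force: [-0.8, -0.8, -0.1]
opening: 1.0
clock 24.85 pos [0.5784 0.1573 0.15  ] shift mm [   0.5    0.3 -218.7] jaw deg -3.55 tilt y [-0.001 -0.002 -1.   ] F [ 0.81 -0.85 -0.39] open 1.0
spin about tool y (y down => negative): -0.1
top (array([ 0.5562, -0.2562]), np.float64(55.1)) [ 0.5561887  -0.25558926]
top (array([ 0.5615, -0.1602]), np.float64(57.9)) [ 0.56161417 -0.15836281]
top (array([ 0.5681, -0.0628]), np.float64(52.4)) [ 0.56776119 -0.06145188]
side (array([ 0.5518, -0.2543]), np.float64(29.4))
side (array([ 0.5569, -0.1595]), np.float64(41.9))
side (array([ 0.5635, -0.0623]), np.float64(53.8))
clock 24.9 pos [0.5786 0.1563 0.1499] shift mm [   0.6    0.4 -217.7] jaw deg -3.64 tilt y [-0.001 -0.002 -1.   ] F [ 0.67 -1.21 -0.33] open 1.0
spin about tool y (y down => negative): -0.1
```

View pics/t12.png

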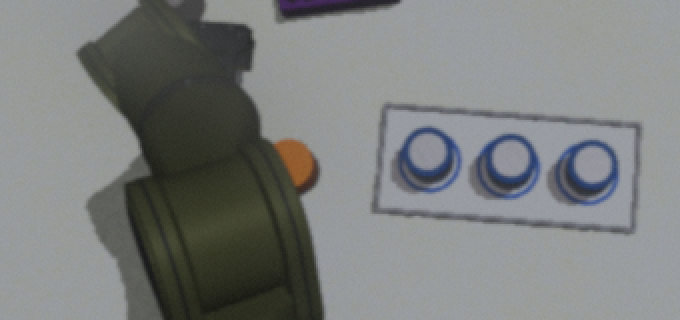

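View pics/s12.png

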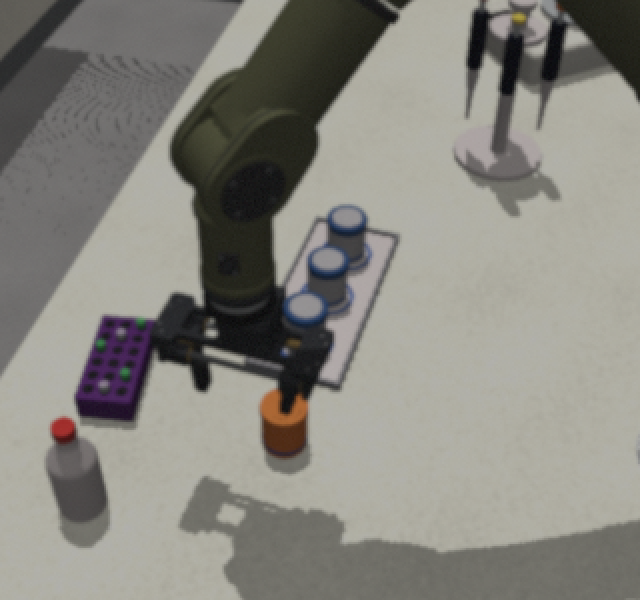

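All three tins stand within about 2 mm of their circle centres in both views. I'll go back along the same path to the heavy tin, now at the +y end.

```bash
python3 -m inch '0 0 -30 0; 0 0 -75 0; 0 0 -120 0; 0 0 -165 0; 0 0 -200 0; 0 0 -220 0; 0 0 -220 0; 0 0 -220 0; 0 0 -220 0; 0 0 -220 0'; python3 - <<'E'
from h import *
go((.5653,-.062,.031),-3.5)
E
```

```text
clock: 25.9
tool_pos: [0.5652, -0.0594, 0.1503]
eef_rot: [-0.706, 0.021, -0.021, 0.707]
contact_force: [-0.7, 0.3, -0.7]
opening: 1.0
clock 25.9 pos [ 0.5652 -0.0594  0.1503] shift mm [  0.3 119.3  -2.7] jaw deg -3.4 tilt y [ 0.     0.001 -1.   ] F [-0.68  0.35 -0.67] open 1.0
spin about tool y (y down => negative): 0.1
```

```bash
python3 -m inch '0 30 -1 0; 0 60 -1 0; 0 90 -1 0; 0 108 -1 0; 0 118 -1 0; 0 118 -1 0; 0 118 -1 0; 0 118 -1 0; 0 118 -1 0'; python3 -m inch '0 0 0 0; 0 0 0 0; 0 0 0 0; 0 0 0 0; 0 0 0 0; 0 0 0 0; 0 0 0 0; 0 0 0 0' -1 55;  python3 -m inch '0 -15 0 0; 0 -40 0 0; 0 -75 0 0; 0 -115 0 0; 0 -150 0 0; 0 -180 0 0; 0 -195 0 0; 0 -200 0 0; 0 -200 0 0; 0 -200 0 0'; python3 -m inch '0 0 0 0; 0 0 0 0; 0 0 0 0; 0 0 0 0; 0 0 0 0; 0 0 0 0; 0 0 0 0; 0 0 0 0; 0 0 0 0; 0 0 0 0'; python3 - <<'E'
from h import *
d=r.snapshot("side")
go((.5653,-.062,.23),-3.5)
cv2.imwrite("pics/s13.png",d["frame"][100:400,180:500,::-1].repeat(2,0).repeat(2,1))
for t in ((.5535,-.2557),(.5596,-.159)): print("side",lid(d,t,.006))
d=r.snapshot("top")
for t in ((.5535,-.2557),(.5596,-.159)): print("top",lid(d,t,.006),circ(d,t)[0])
cv2.imwrite("pics/t13.png",d["frame"][180:340,80:420,::-1].repeat(2,0).repeat(2,1))
for _ in range(3): r.snapshot("top"); go((.5653,-.062,.23),-3.5)
E
```

```text
clock: 26.8
tool_pos: [0.5656, -0.0622, 0.0332]
eef_rot: [-0.707, 0.021, -0.023, 0.707]
contact_force: [0.3, 0.1, -0.3]
opening: 0.999
clock: 27.6
tool_pos: [0.5654, -0.0622, 0.0323]
eef_rot: [-0.707, 0.022, -0.022, 0.707]
contact_force: [2.0, -1.0, 0.7]
opening: 0.656
clock: 28.6
tool_pos: [0.5635, -0.0624, 0.231]
eef_rot: [0.707, -0.023, 0.021, -0.707]
contact_force: [-1.2, 0.2, -5.9]
opening: 0.656
clock: 29.6
tool_pos: [0.5649, -0.0621, 0.2322]
eef_rot: [0.707, -0.022, 0.022, -0.707]
contact_force: [-0.1, 0.4, -5.9]
opening: 0.658
clock 29.65 pos [ 0.5649 -0.0622  0.2322] shift mm [0.3 2.2 0.2] jaw deg -3.54 tilt y [ 0. -0. -1.] F [ 0.06 -0.07 -6.42] open 0.658
spin about tool y (y down => negative): -0.0
side (array([ 0.5549, -0.2544]), np.float64(21.3))
side (array([ 0.5569, -0.1596]), np.float64(39.0))
top (array([ 0.5562, -0.2562]), np.float64(57.3)) [ 0.55619372 -0.25558922]
top (array([ 0.56 , -0.158]), np.float64(40.5)) [ 0.56199764 -0.15828407]
clock 29.75 pos [ 0.5649 -0.0622  0.2322] shift mm [0.4 2.2 0.2] jaw deg -3.53 tilt y [ 0. -0. -1.] F [-0.05 -0.39 -6.69] open 0.656
spin about tool y (y down => negative): -0.0
clock 29.8 pos [ 0.565  -0.0622  0.2322] shift mm [0.3 2.2 0.2] jaw deg -3.53 tilt y [ 0. -0. -1.] F [ 0.32  0.72 -5.86] open 0.651
spin about tool y (y down => negative): -0.0
clock 29.85 pos [ 0.5649 -0.0622  0.2322] shift mm [0.4 2.2 0.2] jaw deg -3.53 tilt y [ 0. -0. -1.] F [-1.07  0.2  -6.51] open 0.655
spin about tool y (y down => negative): -0.0
```

View pics/s13.png

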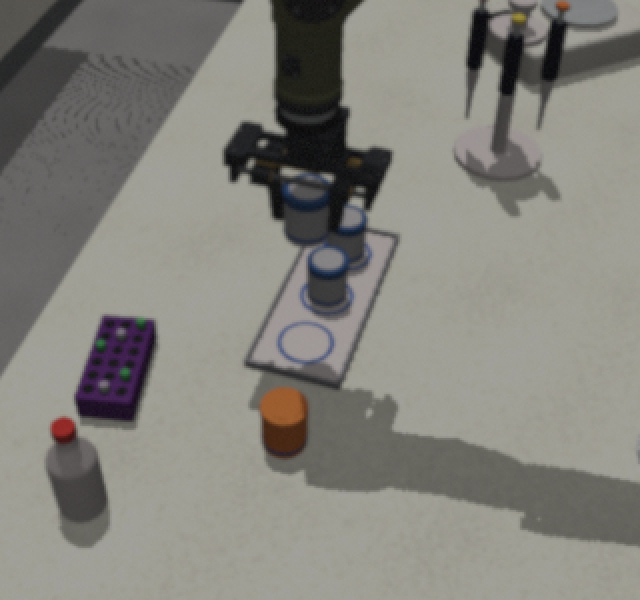

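View pics/t13.png

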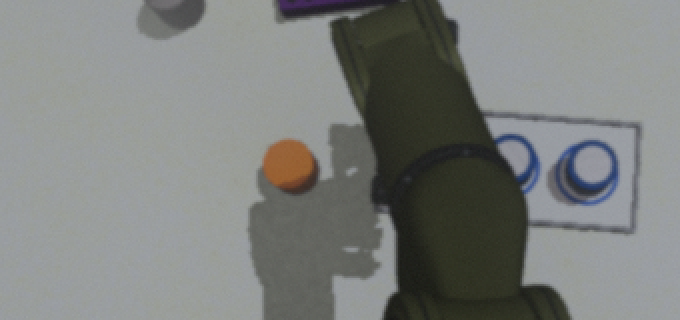

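The heavy tin is held upright with its centre at about 0.24 m, and it is still. The load reads about 6.4 N, and the other two tins stand on their circles. I'm handing in now.

```bash
python3 -c "
from plant import r
print(r.finish_job())"
```

```text
the job is handed in; nothing more can be done
None
```

I placed the three tins upright on the three blue circles, let go of all of them, and then lifted the heaviest one again. I handed the job in at about 30 s while holding it; no verdict is reported.

- **Weights felt while carrying:** two tins pulled about 2.5 N each (roughly 0.25 kg). The third pulled about 6.4 N (roughly 0.65 kg), so it is the heaviest.
- **Placing:** before the final lift, the top camera put all three tins within about 2 mm of their circle centres, and the side camera agreed to within about 2 mm. The orange look-alike was left alone. The wash bottle, tube rack and pipette stand looked unmoved in the last pictures.
- **Final hold:** the heavy tin's centre was about 0.24 m above the bench, upright, still, and gripped at 55 N. The other two tins were still standing on circles 2 and 3.
- **Checks that disagreed:** the two cameras differed by about 4 mm in x, so I used their average for positions. In the last pictures the arm or the held tin partly hid one light tin in each view. Those two readings were less certain but still within about 4 mm of centre.

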